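Close the pump cover of the pastry filler crosswise

ROBOT

A 7-joint arm with a two-finger parallel gripper is mounted at the origin on the work surface; the furniture and walls round the work are solid. World frame = base frame: x ahead of the robot, y to its left, z up, the work surface at z = 0. Lengths are in m, angles in rad, forces in N, time in s.
With the tool pointing down it reaches from about 0.4 to 0.875 m from the base axis. Payload 19.3 kg.
Tool frame: the origin (TCP) lies on the mounting face of the last link; the fingertips stand 173 mm ahead of it and the grasp point (between the pads) lies 155 mm ahead of it; z points along the fingers, y is the line along which they close (so a half turn about z gives the same grasp; the last joint's range is limited). The gripper opens to 85 mm and grips with 20 to 120 N. Pads are 22 mm wide; open, the fingers measure 114 mm over their backs; the gripper's body (76 mm by 85 mm) begins 54 mm behind the grasp point. The pads swing forward as they close: fully open they stand 13 mm farther back than shut.
Start: joints at [1.088, 0.521, -0.036, 1.599, 0.021, 1.021, -0.113], TCP at [0.251, -0.573, 0.405] pointing down, gripper open.
Joint ranges: [-2.91, 2.91], [-0.3, 2.13], [-1.5, 1.42], [0.17, 2.43], [-1.26, 4.41], [0.16, 1.93], [-2.52, 2.52]. Speed limits (rad/s): [1.89, 1.89, 2.39, 2.39, 3.01, 3.01, 3.01].

INTERFACE

Orientations are given as [roll, pitch, yaw] about the fixed x, y, z axes, in that order (R = Rz(yaw) Ry(pitch) Rx(roll)).
In Python, from workcell import bot, vision gives the robot as it stands.
- The arm moves only by the shell command python3 -m creep 'ROWS' [FORCE]. ROWS is JSON, a list that holds one entry, the list of rows, each a list of 7 numbers: the opening, from -1 (shut) to 1 (fully open), then the shift along the tool's x, y, z in cm, then the turn, a rotation vector about the tool's x, y, z in rad. In form: [[[grip, tx, ty, tz, rx, ry, rz], ...]]. A call has 1 to 12 rows; each row shifts and turns the commanded pose from where the row before left it, along the tool's axes as they then stand; what a row does not reach is not made up. A row lasts 1/8 s, in which the tool goes at most 62.5 mm and 10.7 degrees, less where a joint would pass 70% of its speed; a pose out of reach is approached as far as the arm can. A call with a gripper value outside its range is refused whole. The fingers move at their own pace and stop on an object; FORCE is the grip in N (left out, the last holds). Time passes only in rows, so rows that do not move let the fingers close. It gives the time, the measured TCP pose, the force, the opening and the grip force at its end, in the units of the state.
- bot.observe(): the state, without advancing time (a new reading comes with each control period).
- vision.grab_frame(name): name is "side" or "top" or "wrist"; returns a dict with "image" (400x640x3 uint8, blue, green, red), "depth" (400x640 float32, m along the optical axis (not along the pixel's ray), 0 where there is no reading), "fovy" (degrees; the focal length in pixels is half the picture's height over the tangent of half this angle, whatever the lens; pixels are square), "cx", "cy" (the principal point, pixels), "k1" (the pictures are not rectified: a ray, as slopes to the right and down, at radius r is drawn at 1 + k1 r^2 times it, then the intrinsics apply), "cam_to_world" (4x4, takes a point from camera to world coordinates); the wrist camera has in their place "tool_from_camera" (4x4, takes a point from camera to tool coordinates, whose origin is the TCP and whose axes are the flange's). Camera axes: x right, y down, z forward; pixel columns grow to the right and rows downward; lengths in m; the calibration is good to about 2 mm. A picture is of the moment at which its call begins: read the wrist's pose just before it.
- bot.job_done(): hands the job in; it is judged then, once.
The state is a dict: "clock": time; "qpos": joint angles; "qd": joint speeds; "joint_efforts": joint torques, N m; "position": TCP position; "tool_rot": TCP orientation; "force": force on the tool from outside, world axes, zero at the start; "moment": the same for the moment, N m; "grip_width": finger opening in m; "finger_force": force on a finger pad.
Only numpy, scipy, OpenCV 4.12 (cv2) and the standard library are available. Lean on these libraries where they do the work, as an engineer would, in place of code of your own. Each camera call takes 0.05 s, during which the arm holds its last target. There are 200 camera calls.

TASK

The pastry filler's pump has been washed and its cover lies loose on the gasket: close it by tightening the four black wing knobs clockwise. Work crosswise, a little at a time: first one diagonal pair part way, about 25 degrees each, then the other pair likewise, and only then go round crosswise until all four are firmly hand-tight by feel, none overtightened and the cover flat, never letting it cock over by more than about a degree and a half. Leave the other things on the counter where they stand.

Things in the scene. Friction and masses are not known exactly. Their poses are not given: they have to be found in the camera images.
- pump: countertop pastry filler, fixed: steel base 150x262 mm, white motor box (top 98 mm above the counter) on its left, pump housing with a square flange 106 mm wide facing up, top face 78 mm above the counter. Origin: on the counter, under the middle of the flange; x away from the robot, y to the left at yaw 0, z up. Yaw differs by up to 0.25 rad.
- cover: loose bright steel cover plate 106x106x10 mm with a low boss (6.5 mm), lying on the flange between four locating pins, square with the pump. Origin: centre of its underside, 82 mm above the counter at the start, on a springy gasket bead. It goes down 0.3 to 2.4 mm until it bears hard on spacers in the gasket round the studs; their height differs each time and cannot be seen.
- cover_top (a point): middle of the cover's upper face, 10 mm above its origin. While one knob alone is drawn down the cover tilts toward it, about 11 mrad for each mm; drawing down the knob diagonally across levels it again. Tightening the second diagonal pair eases the first pair by 10 to 30 N.
- knob_near_left: black wing knob on a stud, nearer the robot, left (pump frame x -34 mm, y +34 mm). Origin: on its axis under its foot, 0.1 to 1.1 mm above the cover at the start. Wing: 34 mm long along its own x, 11 thick, 10 to 35 mm above the origin. Clockwise from above tightens: down 14 mm a turn (2.2 mm a rad). It takes 0.7 to 1.8 rad in all; part way: about 0.4 rad.
- knob_near_left_tip (a point): top of that wing, 16 mm from the axis, white-marked end. Torque while it is turned slowly: 0.12 to 0.2 N m of drag when loose; once it bears hard its foot's force grows about 150 N a rad and the torque 2.2 mN m per N. Firm hand-tight: stop at 0.25 to 0.3 N m. At rest after a quick turn the drag hides the torque: turn on by 0.01 to 0.02 rad slowly, then read.
- knob_far_right: black wing knob on a stud, farther, right (x +34, y -34), across from near_left. Origin: on its axis under its foot, 0.1 to 1.1 mm above the cover at the start. Wing: 34 mm long along its own x, 11 thick, 10 to 35 mm above the origin. Clockwise from above tightens: down 14 mm a turn (2.2 mm a rad). It takes 0.7 to 1.8 rad in all; part way: about 0.4 rad.
- knob_far_right_tip (a point): top of that wing, 16 mm from the axis, white-marked end. Torque while it is turned slowly: 0.12 to 0.2 N m of drag when loose; once it bears hard its foot's force grows about 150 N a rad and the torque 2.2 mN m per N. Firm hand-tight: stop at 0.25 to 0.3 N m. At rest after a quick turn the drag hides the torque: turn on by 0.01 to 0.02 rad slowly, then read.
- knob_near_right: black wing knob on a stud, nearer the robot, right (x -34, y -34). Origin: on its axis under its foot, 0.1 to 1.1 mm above the cover at the start. Wing: 34 mm long along its own x, 11 thick, 10 to 35 mm above the origin. Clockwise from above tightens: down 14 mm a turn (2.2 mm a rad). It takes 0.7 to 1.8 rad in all; part way: about 0.4 rad.
- knob_near_right_tip (a point): top of that wing, 16 mm from the axis, white-marked end. Torque while it is turned slowly: 0.12 to 0.2 N m of drag when loose; once it bears hard its foot's force grows about 150 N a rad and the torque 2.2 mN m per N. Firm hand-tight: stop at 0.25 to 0.3 N m. At rest after a quick turn the drag hides the torque: turn on by 0.01 to 0.02 rad slowly, then read.
- knob_far_left: black wing knob on a stud, farther, left (x +34, y +34), across from near_right. Origin: on its axis under its foot, 0.1 to 1.1 mm above the cover at the start. Wing: 34 mm long along its own x, 11 thick, 10 to 35 mm above the origin. Clockwise from above tightens: down 14 mm a turn (2.2 mm a rad). It takes 0.7 to 1.8 rad in all; part way: about 0.4 rad.
- knob_far_left_tip (a point): top of that wing, 16 mm from the axis, white-marked end. Torque while it is turned slowly: 0.12 to 0.2 N m of drag when loose; once it bears hard its foot's force grows about 150 N a rad and the torque 2.2 mN m per N. Firm hand-tight: stop at 0.25 to 0.3 N m. At rest after a quick turn the drag hides the torque: turn on by 0.01 to 0.02 rad slowly, then read.
- foot_near_left: steel swivel foot (disc 27 mm wide, 5 mm high) under knob_near_left; goes down with the knob without turning and presses on the cover (tight: 28 to 90 N; above 110 N is overtight). Same origin as the knob; its axes are the pump's.
- foot_far_right: steel swivel foot (disc 27 mm wide, 5 mm high) under knob_far_right; goes down with the knob without turning and presses on the cover (tight: 28 to 90 N; above 110 N is overtight). Same origin as the knob; its axes are the pump's.
- foot_near_right: steel swivel foot (disc 27 mm wide, 5 mm high) under knob_near_right; goes down with the knob without turning and presses on the cover (tight: 28 to 90 N; above 110 N is overtight). Same origin as the knob; its axes are the pump's.
- foot_far_left: steel swivel foot (disc 27 mm wide, 5 mm high) under knob_far_left; goes down with the knob without turning and presses on the cover (tight: 28 to 90 N; above 110 N is overtight). Same origin as the knob; its axes are the pump's.
- lid_stack_a: bystander: stack of black cup lids, 90 mm wide, 45 high, near the back left corner
- lid_stack_b: bystander: stack of white cup lids, 80 mm wide, 34 high, at the left edge
- jam_jar: bystander: glass jam jar, 62 mm wide, 86 high, front left
- honey_jar: bystander: glass honey jar, 65 mm wide, 100 high, front left
- espresso_cup: bystander: green espresso cup, 65x91x55 mm, back right
- tongs: bystander: steel pastry tongs lying flat, 89x263x30 mm, at the right edge

How it is judged:
By the outcome, as a careful person would: the job done as asked, in the order asked, and still so for the second after the job is handed in, with the robot touching nothing.
It also fails if it takes over 72 s, if anything falls off the work surface, if the arm or the gripper's body presses on something with over 40 N, if the wrist force passes 120 N, or if a joint passes its speed limit or range.

## Working session

There is one attempt and no reset: what is moved stays moved. The work goes in short steps, Python scripts to look and compute and a shell command to move; the robot and the scene stay as the last step left them, time stands still between calls to the robot, and variables do not carry over. Pictures are saved under pics/ and viewed, at most 10 in all, crops included, and the job is handed in when it is done.

```bash
ls; mkdir -p pics; cat > h.py <<'E'
import numpy as np, cv2
from workcell import bot, vision
from scipy.spatial.transform import Rotation as R
def grab(n):
    s=bot.observe(); f=vision.grab_frame(n)
    if 'cam_to_world' in f: T=np.array(f['cam_to_world'])
    else:
        W=np.eye(4); W[:3,:3]=R.from_euler('xyz',s['tool_rot']).as_matrix(); W[:3,3]=s['position']
        T=W@np.array(f['tool_from_camera'])
    f['T']=T; return f
def ray(f,uv):
    uv=np.atleast_2d(np.array(uv,float)); F=200/np.tan(np.radians(f['fovy'])/2)
    K=np.array([[F,0,f['cx']],[0,F,f['cy']],[0,0,1]])
    d=np.array([f['k1'],0,0,0,0],float)
    p=cv2.undistortPoints(uv[:,None,:],K,d)[:,0]
    D=np.c_[p,np.ones(len(p))]@f['T'][:3,:3].T
    return f['T'][:3,3],D
def onplane(f,uv,z):
    o,D=ray(f,uv); return o+D*((z-o[2])/D[:,2])[:,None]
E
python3 - <<'E'
from h import *
print(bot.observe())
for n in ['top','side','wrist']:
    f=grab(n); cv2.imwrite(f'pics/{n}0.png',f['image']); print(n,f['fovy'],f['k1'],f['cx'],f['cy'],f['T'].round(3).tolist())
E
```

```text
pics
{'clock': 0.0, 'qpos': array([ 1.08779254,  0.52203779, -0.03634458,  1.59997004,  0.02118488,
        1.02112407, -0.1128103 ]), 'qd': array([-1.11923478e-03,  4.06171778e-04, -7.57276965e-04, -1.06888808e-03,
        4.44342508e-04, -3.26800847e-05,  3.41875436e-04]), 'joint_efforts': array([-2.76066726e-05, -9.27105618e+01,  1.97877891e+00, -3.69929016e+01,
        1.76877104e-02,  8.04433163e-03, -9.26407938e-05]), 'position': array([ 0.25067377, -0.57238455,  0.4041242 ]), 'tool_rot': array([-3.14043930e+00,  6.11966589e-05,  4.12789852e-01]), 'force': array([-0.08564019, -0.26612095,  0.1597758 ]), 'moment': array([-0.01304198,  0.03045569, -0.02296441]), 'finger_force': 0.0, 'grip_width': 0.08542071062264152}
top 51.2741264720639 -0.010553212598864194 316.2952137622323 198.3995747127216 [[-0.024, -0.976, 0.216, 0.25], [-1.0, 0.023, -0.008, -0.002], [0.002, -0.216, -0.976, 1.105], [0.0, 0.0, 0.0, 1.0]]
side 54.59143141374853 -0.08717750543467281 318.95938785266924 198.75758166080524 [[-1.0, 0.001, 0.003, 0.432], [-0.002, 0.564, -0.826, 0.672], [-0.003, -0.826, -0.564, 0.58], [0.0, 0.0, 0.0, 1.0]]
wrist 59.56377884998077 -0.01603039105417578 319.8480386050359 200.456390326563 [[0.401, -0.882, -0.248, 0.314], [-0.916, -0.386, -0.108, -0.544], [-0.001, 0.27, -0.963, 0.373], [0.0, 0.0, 0.0, 1.0]]
```

View pics/top0.png

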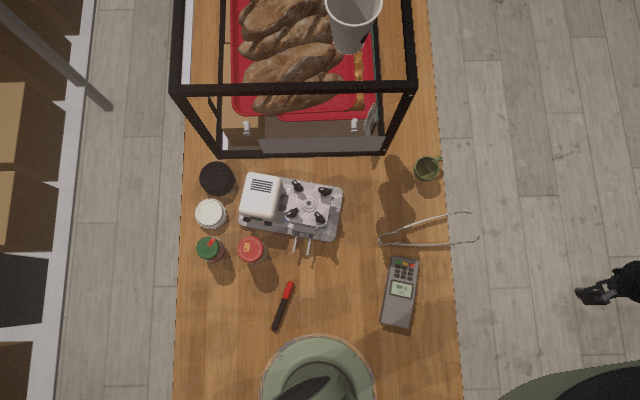

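View pics/side0.png

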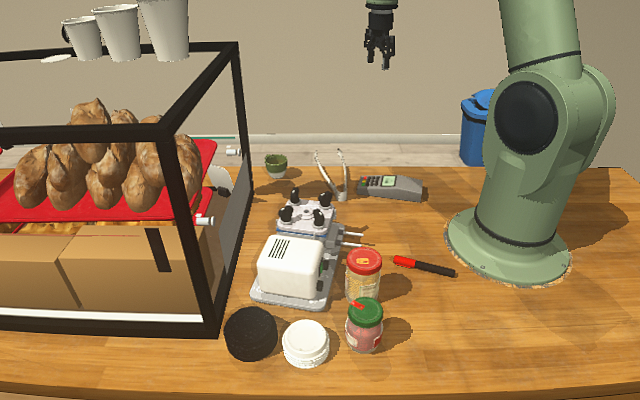

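The top view shows the pump with the flange centre near (308,204) and black knobs at about (297,187), (325,192), (292,213), (320,218). The display case lies behind it. The side view agrees.

```bash
python3 - <<'E'
from h import *
f=grab('top')
print(onplane(f,[(308,204),(297,187),(325,192),(292,213),(320,218)],0.11).round(3))
f=grab('wrist'); print((f['tool_from_camera']).round(3))
s=grab('side'); o,D=ray(s,[(240,42)]); 
d=s['depth']
for p in [(238,60),(225,110),(190,125)]: print(p,d[p[1],p[0]], s['T'][:3,3]+ray(s,[p])[1][0]*d[p[1],p[0]])
E
```

```text
[[ 0.456  0.011  0.11 ]
 [ 0.5    0.037  0.11 ]
 [ 0.485 -0.031  0.11 ]
 [ 0.435  0.05   0.11 ]
 [ 0.421 -0.017  0.11 ]]
[[-0.    -0.963 -0.27   0.069]
 [ 1.    -0.     0.    -0.001]
 [-0.    -0.27   0.963  0.031]
 [ 0.     0.     0.     1.   ]]
(238, 60) 0.8284306 [ 0.60956754 -0.18162548  0.36224823]
(225, 110) 3.2358885 [ 1.2332885  -2.42099353 -0.62375637]
(190, 125) 3.303725 [ 1.55524401 -2.41361628 -0.7530863 ]
```

```bash
python3 -m creep '[[[-0.3,4.22,-4.52,0,0,0,0],[-0.3,4.22,-4.52,0,0,0,0],[-0.3,4.22,-4.52,0,0,0,0],[-0.3,4.22,-4.52,0,0,0,0],[-0.3,4.22,-4.52,0,0,0,0],[-0.3,4.22,-4.52,0,0,0,0],[-0.3,4.22,-4.52,0,0,0,0],[-0.3,4.22,-4.52,0,0,0,0],[-0.3,4.22,-4.52,0,0,0,0],[-0.3,4.22,-4.52,0,0,0,0],[-0.3,0,0,0,0,0,0.15],[-0.3,0,0,0,0,0,0.15]]]'
cat > st.py <<'E'
from h import *
s=bot.observe(); print(s['clock'],s['position'].round(4),s['tool_rot'].round(4),'q',s['qpos'].round(2),'F',s['force'].round(1),'M',s['moment'].round(3),'w',round(s['grip_width'],4),'ff',round(s['finger_force'],1))
E
python3 - <<'E'
import st
from h import *
f=grab('wrist'); cv2.imwrite('pics/w1.png',f['image'])
E
```

```text
clock: 1.8
position: [0.456, 0.0115, 0.4046]
tool_rot: [-3.141, 0.0, 0.109]
force: [-0.2, -0.5, -0.5]
grip_width: 0.0294
finger_force: 0.0
1.8 [0.456  0.0115 0.4046] [-3.1415e+00  2.0000e-04  1.0930e-01] q [ 0.08  0.26 -0.28  2.01  0.09  0.87 -1.71] F [-0.2 -0.5 -0.5] M [-0.043  0.024 -0.033] w 0.0294 ff 0.0
```

View pics/w1.png

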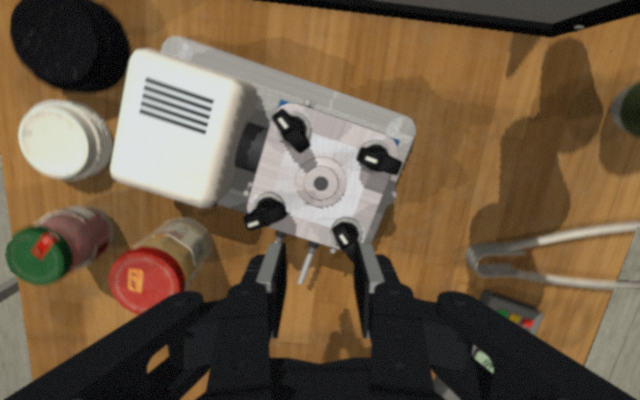

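```bash
cat > kn.py <<'E'
from h import *
def knobs(f,expect,zt=0.128,name=None):
    """dark wings near the expected pixels -> centroid, wing ends, mark pixel"""
    im=f['image']; v=im.max(2); out=[]
    m=(v<70).astype(np.uint8)
    n,l,st,c=cv2.connectedComponentsWithStats(m)
    vis=cv2.resize(im,None,fx=2,fy=2)
    for e in expect:
        k=[i for i in range(1,n) if 60<st[i,4]<3000]
        k=min(k,key=lambda i:np.hypot(*(c[i]-e)))
        cnt=cv2.findContours((l==k).astype(np.uint8),0,2)[0][0]; h=cv2.convexHull(cnt)
        hm=np.zeros_like(m); cv2.fillConvexPoly(hm,h,1)
        ys,xs=np.nonzero(hm&(v>110)); mk=(xs.mean(),ys.mean()) if len(xs) else (np.nan,np.nan)
        P=onplane(f,h[:,0],zt)[:,:2]
        r=cv2.minAreaRect((P*1000).astype(np.float32))
        b=cv2.boxPoints(r); a=b[1]-b[0]; bb=b[2]-b[1]; L=a if np.hypot(*a)>np.hypot(*bb) else bb
        mkw=onplane(f,[mk],zt)[0,:2]*1000
        if (mkw-r[0])@L<0: L=-L
        out.append((np.array(r[0]),np.arctan2(L[1],L[0]),mkw,sorted(r[1]),mk))
        cv2.polylines(vis,[h*2],True,(0,0,255),1)
    if name: cv2.imwrite(name,vis)
    return out
E
cat > v1.py <<'E'
from kn import *
import sys
ex=eval(sys.argv[1]); f=grab('wrist')
np.savez(sys.argv[2],T=f['T'],**{k:f[k] for k in('fovy','cx','cy','k1','image','depth')})
for o in knobs(f,ex,name=sys.argv[3]): print('c',o[0].round(1),'ang',round(float(o[1]),3),'mark',o[2].round(1),'size',np.round(o[3],1),'px',np.round(o[4],1))
E
python3 v1.py '[(265,213),(380,159),(346,237),(292,130)]' a.npz pics/k1.png
python3 -m creep '[[[-0.3,-2.5,0,2.5,0,0,0],[-0.3,-2.5,0,2.5,0,0,0],[-0.3,0,0,0,0,0,0],[-0.3,0,0,0,0,0,0]]]'
python3 - <<'E'
from h import *
f=grab('wrist'); np.savez('b.npz',T=f['T'],**{k:f[k] for k in('fovy','cx','cy','k1','image','depth')})
a=cv2.imread('pics/k1.png')[200:540,420:860]; b=cv2.resize(f['image'],(560,350)); 
c=np.zeros((700,560,3),np.uint8)[:590]; c=cv2.vconcat([cv2.copyMakeBorder(cv2.resize(a,(320,247)),0,0,0,240,0),b]); cv2.imwrite('pics/v2.png',c); print(c.shape)
E
```

```text
c [441.1  53.3] ang 2.165 mark [437.2  60.4] size [19.5 33.5] px [252.4 218.7]
c [490.9 -25.7] ang 1.211 mark [491.7 -22.8] size [17.7 31.3] px [374.3 157. ]
c [441.1  53.3] ang 2.165 mark [437.2  60.4] size [19.5 33.5] px [252.4 218.7]
c [504.2  36.8] ang 0.595 mark [508.9  43.4] size [17.2 31.2] px [282.3 122.5]
clock: 2.4
position: [0.407, 0.0052, 0.3553]
tool_rot: [-3.142, -0.001, 0.115]
force: [0.0, -0.0, -0.7]
grip_width: 0.0298
finger_force: 0.0
(597, 560, 3)
```

View pics/v2.png

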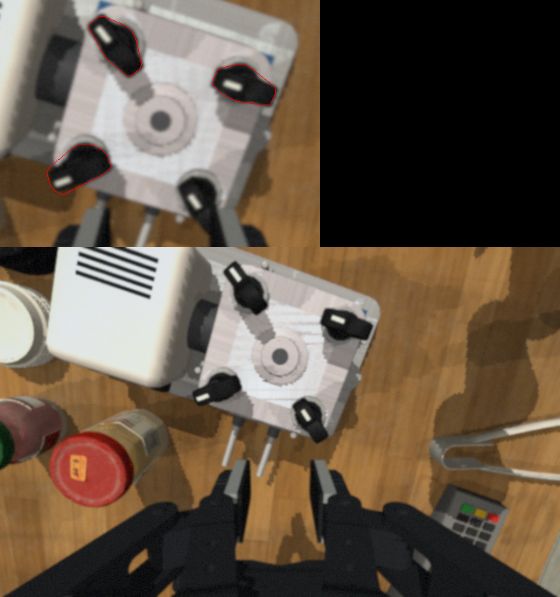

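Second view: all four wings are clear, at full-res pixels about (280,46), (395,88), (249,161) and (354,198). The boss is at about (320,125) and each wing's white mark is visible.

```bash
cat > fit.py <<'E'
from kn import *
b=dict(np.load('b.npz')); a=dict(np.load('a.npz'))
ex=dict(NL=(249,161),FR=(395,88),NR=(354,198),FL=(280,46))
B=knobs(b,ex.values(),name='pics/k2.png')
for n,o in zip(ex,B): print(n,'c',o[0].round(1),'ang',round(float(o[1]),3),'mark',o[2].round(1),'size',np.round(o[3],1),'px',np.round(o[4],1))
A=knobs(a,[(265,213),(380,159),(292,130)])
def tri(fa,pa,fb,pb):
    o1,d1=ray(fa,[pa]);o2,d2=ray(fb,[pb]);d1=d1[0];d2=d2[0]
    t=np.linalg.lstsq(np.c_[d1,-d2],o2-o1,rcond=None)[0]; p,q=o1+t[0]*d1,o2+t[1]*d2
    return ((p+q)/2).round(4),np.linalg.norm(p-q).round(4)
for n,i,j in [('NL',0,0),('FR',1,1),('FL',2,3)]: print('stereo mark',n,tri(a,A[i][4],b,B[j][4]))
# boss centre: bright ring with grey hole -> Hough
def boss(f,e):
    g=cv2.medianBlur(cv2.cvtColor(f['image'],6),3); x,y=e; c=g[y-30:y+30,x-30:x+30]
    h=cv2.HoughCircles(c,3,1,20,param1=80,param2=12,minRadius=5,maxRadius=26)
    return [] if h is None else [(q[0]+x-30,q[1]+y-30,q[2]) for q in h[0][:3]]
print(boss(a,(321,183)),boss(b,(320,125)))
C=np.array([o[0] for o in B]); L=np.array([[-34,34],[34,-34],[-34,-34],[34,34]])
x=C-C.mean(0); th=np.arctan2((L[:,0]*x[:,1]-L[:,1]*x[:,0]).sum(),(L*x).sum()); print('centre',C.mean(0),'yaw',th)
# wing height from depth
for f,K in((a,A),(b,B)):
    for o in K:
        u,v=map(int,o[4]); d=f['depth'][v-2:v+3,u-2:u+3]; d=np.median(d[d>0]); p=f['T'][:3,3]+ray(f,[o[4]])[1][0]*d; print(p.round(4))
E
python3 fit.py
```

```text
NL c [438.2  51.9] ang 2.145 mark [435.1  58.9] size [16.9 32.9] px [233.4 167.2]
FR c [486.7 -25.4] ang 1.563 mark [489.4 -20.9] size [17.3 31.4] px [388.1  84.2]
NR c [424.6 -12. ] ang 0.451 mark [427.5 -10.9] size [16.7 32.5] px [353.4 193.7]
FL c [501.3  37.3] ang 0.516 mark [506.6  42.7] size [16.8 31.5] px [271.6  34.7]
stereo mark NL (array([0.4317, 0.0628, 0.1121]), np.float64(0.0007))
stereo mark FR (array([ 0.4902, -0.0239,  0.1165]), np.float64(0.0018))
stereo mark FL (array([0.5082, 0.0443, 0.1175]), np.float64(0.0002))
[(np.float32(314.5), np.float32(180.5), np.float32(21.0))] [(np.float32(317.5), np.float32(121.5), np.float32(24.3)), (np.float32(306.5), np.float32(147.5), np.float32(6.0))]
centre [462.68857574  12.94094992] yaw -0.21992605513285604
[0.4366 0.0607 0.1263]
[ 0.4915 -0.0231  0.1265]
[0.5088 0.0435 0.1268]
[0.4349 0.059  0.1272]
[ 0.4895 -0.0211  0.1269]
[ 0.4273 -0.011   0.1273]
[0.5067 0.0429 0.1271]
```

```bash
cat > zo.py <<'E'
from kn import *
import sys
def wings(f,zt=0.127,c0=None,yaw=-0.22,name=None,show=True):
    """rectify by ray onto plane z=zt around c0 (mm), 0.25 mm per px: u along -y, v along -x"""
    s=0.25; N=480
    X=c0[0]+ (N/2-np.arange(N))*s; Y=c0[1]+(N/2-np.arange(N))*s
    g=np.stack(np.meshgrid(X,Y,indexing='ij'),-1).reshape(-1,2)/1000
    P=np.c_[g,np.full(len(g),zt)]; T=np.linalg.inv(f['T']); p=P@T[:3,:3].T+T[:3,3]
    F=200/np.tan(np.radians(float(f['fovy']))/2)
    px=cv2.projectPoints(p,np.zeros(3),np.zeros(3),np.array([[F,0,float(f['cx'])],[0,F,float(f['cy'])],[0,0,1]]),np.array([float(f['k1']),0,0,0]))[0].reshape(N,N,2).astype(np.float32)
    im=cv2.remap(f['image'],px,None,cv2.INTER_CUBIC); v=im.max(2); res={}
    c,sn=np.cos(yaw),np.sin(yaw)
    for n,(x,y) in dict(NL=(-34,34),FR=(34,-34),NR=(-34,-34),FL=(34,34)).items():
        w=np.array(c0)+[c*x-sn*y,sn*x+c*y]; u0=int(N/2-(w[1]-c0[1])/s); v0=int(N/2-(w[0]-c0[0])/s)
        m=(v<62).astype(np.uint8); box=np.zeros_like(m); cv2.circle(box,(u0,v0),92,1,-1); m&=box
        k,l,st,ce=cv2.connectedComponentsWithStats(m); i=1+np.argmax(st[1:,4])
        m=cv2.morphologyEx((l==i).astype(np.uint8),cv2.MORPH_CLOSE,np.ones((25,25)))
        ys,xs=np.nonzero(m); pts=np.c_[xs,ys].astype(float); ctr=pts.mean(0)
        d=np.linalg.svd(pts-ctr,full_matrices=False)[2][0]
        yy,xx=np.nonzero(m&(v>105)); mk=np.array([xx.mean(),yy.mean()]) if len(xx) else ctr
        if (mk-ctr)@d<0:d=-d
        t=(pts-ctr)@d; mid=ctr+d*(np.percentile(t,99.5)+np.percentile(t,.5))/2
        wm=lambda q:np.array([c0[0]+(N/2-q[1])*s,c0[1]+(N/2-q[0])*s])
        res[n]=(wm(mid),np.arctan2(-d[0],-d[1]),wm(mk))
        if show: print(n,'mid',res[n][0].round(1),'ang',round(res[n][1],3),'len',round((np.percentile(t,99.5)-np.percentile(t,.5))*s,1),'mark',res[n][2].round(1),'off mid',round((mk-ctr)@d*s,1),'nominal',w.round(1))
        cv2.line(im,tuple((mid-d*68).astype(int)),tuple((mid+d*68).astype(int)),(0,255,0),1); cv2.circle(im,(u0,v0),4,(0,0,255),-1)
    if name: cv2.imwrite(name,im)
    return res
if __name__=='__main__':
    wings(dict(np.load(sys.argv[1])),c0=[462.,13.],name=sys.argv[2])
E
python3 zo.py b.npz pics/z1.png; python3 zo.py a.npz pics/z2.png
```

```text
NL mid [437.9  51.8] ang 2.109 len 31.6 mark [432.3  60.2] off mid 10.8 nominal [436.2  53.6]
FR mid [487.  -25.4] ang 1.411 len 30.4 mark [490.3 -19.7] off mid 5.7 nominal [487.8 -27.6]
NR mid [424.5 -12.6] ang 0.634 len 31.4 mark [428.1  -8.4] off mid 4.9 nominal [421.4 -12.8]
FL mid [501.   37.8] ang 0.756 len 30.6 mark [508.2  44.6] off mid 10.5 nominal [502.6  38.8]
NL mid [439.9  52.7] ang 2.207 len 32.2 mark [432.2  60.2] off mid 11.3 nominal [436.2  53.6]
FR mid [490.4 -25.9] ang 1.291 len 30.4 mark [490.3 -19.7] off mid 5.3 nominal [487.8 -27.6]
NR mid [421.3 -15.6] ang 0.496 len 42.9 mark [428.2  -8.4] off mid 6.5 nominal [421.4 -12.8]
FL mid [503.9  37.6] ang 0.756 len 30.5 mark [508.3  44.6] off mid 8.1 nominal [502.6  38.8]
```

View pics/z1.png

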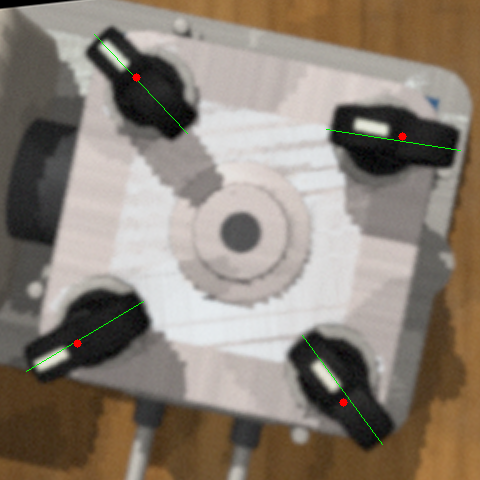

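The rectified view shows four wings with white marks and a boss hole at (241,233). I'll fix the centre from the boss at its own height and the wing axes from the marks.

```bash
cat > fit2.py <<'E'
from zo import *
from scipy.optimize import least_squares
def hole(f,c0,z):
    # dark centre hole of the boss, nearest to projected guess
    T=np.linalg.inv(f['T']); p=T[:3,:3]@np.r_[np.array(c0)/1000,z]+T[:3,3]; F=200/np.tan(np.radians(float(f['fovy']))/2)
    u,v=int(F*p[0]/p[2]+f['cx']),int(F*p[1]/p[2]+f['cy'])
    g=cv2.cvtColor(f['image'],6)[v-14:v+15,u-14:u+15]
    m=(g<120).astype(np.uint8); n,l,s,c=cv2.connectedComponentsWithStats(m)
    i=min(range(1,n),key=lambda i:np.hypot(*(c[i]-14))); q=c[i]+[u-14,v-14]
    return q,s[i,4],onplane(f,[q],z)[0,:2]*1000
a,b=[dict(np.load(n)) for n in('a.npz','b.npz')]
H=[hole(f,(460,12),.0985) for f in(a,b)]; print(H)
ra,rb=[wings(f,c0=[462.,13.],show=False) for f in(a,b)]
N=['NL','FR','NR','FL']; L=np.array([[-34,34],[34,-34],[-34,-34],[34,34]])
M=np.array([(rb[n][2]) for n in N]); ang=np.array([rb[n][1] if n=='NR' else (ra[n][1]+rb[n][1])/2 for n in N])
C=(H[0][2]+H[1][2])/2
def res(p):
    cx,cy,th,r=p[:4]; A=p[4:]; Rm=np.array([[np.cos(th),-np.sin(th)],[np.sin(th),np.cos(th)]])
    ax=L@Rm.T+[cx,cy]; q=ax+r*np.c_[np.cos(A),np.sin(A)]-M
    return np.r_[q.ravel()/0.7,(A-ang)/0.1,(np.array([cx,cy])-C)/1.0,(r-8)/3]
s=least_squares(res,np.r_[C,-.2,8,ang]); p=s.x; print('c',p[:2].round(1),'yaw',p[2].round(3),'r',p[3].round(1),'cost',s.cost,'resid',s.fun.round(1))
Rm=np.array([[np.cos(p[2]),-np.sin(p[2])],[np.sin(p[2]),np.cos(p[2])]])
for n,x,A,a0 in zip(N,L@Rm.T+p[:2],p[4:],ang): print(n,x.round(1),A.round(3),a0.round(3))
E
python3 fit2.py
```

```text
[(array([319.95774648, 182.97887324]), np.int32(142), array([462.52325542,  12.72305415])), (array([319.69456067, 124.92468619]), np.int32(239), array([462.28519531,  12.70140062]))]
c [462.4  13.1] yaw -0.213 r 7.8 cost 0.19354566189791722 resid [-0.1 -0.2 -0.1 -0.1  0.1  0.   0.2 -0.  -0.3 -0.1  0.   0.2 -0.   0.4
 -0.1]
NL [436.3  53.5] 2.131 2.158
FR [488.4 -27.3] 1.34 1.351
NR [422. -13.] 0.636 0.634
FL [502.8  39.1] 0.772 0.756
```

```bash
cat > go.py <<'E'
# to NAME ang [z]: shift in tool axes (cm, at the present yaw) and turn left to do
import sys; from h import *
AX=dict(NL=(.4363,.0535),FR=(.4884,-.0273),NR=(.4220,-.0130),FL=(.5028,.0391))
s=bot.observe(); n,ang,z=sys.argv[1],float(sys.argv[2]),float(sys.argv[3]) if len(sys.argv)>3 else .277
Rm=R.from_euler('xyz',s['tool_rot']); d=Rm.inv().apply(np.r_[AX[n],z]-s['position'])*100
want=R.from_euler('xyz',[np.pi,0,ang]); 
print('t',round(s['clock'],2),'pos',s['position'].round(4),'yaw',s['tool_rot'][2].round(3),'shift cm',d.round(2),'rotvec',(Rm.inv()*want).as_rotvec().round(3),'q',s['qpos'].round(2))
print('F',s['force'].round(1),'Mz',s['moment'][2].round(3),'w',round(s['grip_width'],4),'ff',round(s['finger_force'],1))
E
python3 -m creep '[[[-0.3,3.47,-4.48,0.4,0,0,-0.183],[-0.3,0,0,0.4,0,0,-0.183],[-0.3,0,0,0.4,0,0,-0.183],[-0.3,0,0,0.4,0,0,-0.183],[-0.3,0,0,0.4,0,0,-0.183],[-0.3,0,0,0.4,0,0,-0.183],[-0.3,0,0,0.4,0,0,-0.183],[-0.3,0,0,0.4,0,0,-0.183],[-0.3,0,0,0.4,0,0,-0.183],[-0.3,0,0,0.4,0,0,-0.183],[-0.3,0,0,0.3,0,0,-0.183],[-0.3,0,0,0,0,0,0]]]' 60 >/dev/null; python3 go.py NL 2.131
python3 - <<'E'
from h import *
f=grab('wrist'); cv2.imwrite('pics/g1.png',f['image'])
E
```

```text
t 3.95 pos [0.4363 0.0535 0.3119] yaw 2.125 shift cm [-0.   -0.    3.49] rotvec [ 0.001 -0.    -0.006] q [ 0.32  0.46 -0.73  2.13  0.47  0.71 -0.17]
F [ 0.4 -0.   0.1] Mz -0.04 w 0.0299 ff 0.0
```

View pics/g1.png

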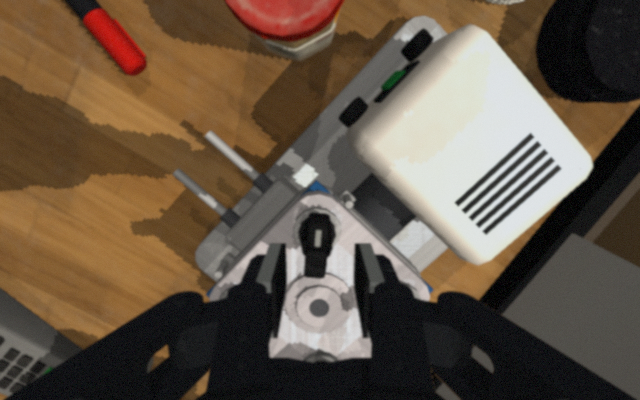

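The wing is upright in the picture at about (317,240), midway between the fingers, so it is aligned. I'll descend and close.

```bash
python3 -m creep '[[[-0.3,0,0,2.0,0,0,0],[-0.3,0,0,1.5,0,0,0],[-0.75,0,0,0,0,0,0],[-0.9,0,0,0,0,0,0],[-0.9,0,0,0,0,0,0],[-0.9,0,0,0,0,0,0]]]' 60 >/dev/null; python3 go.py NL 2.131
```

```text
t 4.75 pos [0.4352 0.0534 0.2765] yaw 2.125 shift cm [-0.05  0.1  -0.05] rotvec [-0.001 -0.001 -0.006] q [ 0.27  0.52 -0.68  2.16  0.55  0.64 -0.24]
F [ -5.2   2.  -16.3] Mz -0.746 w 0.0105 ff 57.3
```

```bash
python3 -m creep '[[[-0.9,0,0,0,0,0,0]]]' >/dev/null; python3 -c "import st"; python3 -m creep '[[[-0.9,0,0,0,0,0,0]]]' >/dev/null; python3 -c "import st"
```

```text
4.875 [0.4352 0.0534 0.2765] [-3.1402e+00 -6.0000e-04  2.1250e+00] q [ 0.27  0.52 -0.68  2.16  0.55  0.64 -0.24] F [ -5.9   1.5 -16.2] M [ 0.347  1.192 -0.745] w 0.0104 ff 57.4
5.0 [0.4352 0.0534 0.2765] [-3.1402e+00 -6.0000e-04  2.1250e+00] q [ 0.27  0.52 -0.68  2.16  0.55  0.64 -0.24] F [ -4.5   0.6 -15.6] M [ 0.342  1.237 -0.732] w 0.0101 ff 57.4
```

```bash
cat > m.py <<'E'
from h import *
s=bot.observe(); print(round(s['clock'],2),'yaw',s['tool_rot'][2].round(4),'F',s['force'].round(1),'Mz',s['moment'][2].round(3),'w',round(s['grip_width'],4),'ff',round(s['finger_force'],1),'p',s['position'].round(4),'q7',s['qpos'][6].round(2))
E
for i in 1 2; do :; done
python3 -m creep '[[[-0.9,0,0,0.004,0,0,0.02]]]' >/dev/null; python3 m.py
python3 -m creep '[[[-0.9,0,0,0.004,0,0,0.02]]]' >/dev/null; python3 m.py
python3 -m creep '[[[-0.9,0,0,0.004,0,0,0.02]]]' >/dev/null; python3 m.py
python3 -m creep '[[[-0.9,0,0,0.004,0,0,0.02]]]' >/dev/null; python3 m.py
```

```text
5.12 yaw 2.1048 F [ -4.6   1.2 -15.1] Mz -0.499 w 0.0106 ff 56.8 p [0.4352 0.0534 0.2765] q7 -0.25
5.25 yaw 2.0846 F [ -4.1  -1.4 -16.1] Mz -0.529 w 0.01 ff 58.0 p [0.4353 0.0533 0.2765] q7 -0.27
5.38 yaw 2.0645 F [ -5.6  -1.9 -15.2] Mz -0.18 w 0.0097 ff 58.0 p [0.4353 0.0533 0.2764] q7 -0.29
5.5 yaw 2.0451 F [ -5.7  -2.5 -15.1] Mz 0.183 w 0.0097 ff 58.1 p [0.4353 0.0533 0.2764] q7 -0.3
```

```bash
python3 -m creep '[[[-0.9,0,0,0.02,0,0,0.1],[-0.9,0,0,0.02,0,0,0.1],[-0.9,0,0,0.02,0,0,0.1],[-0.9,0,0,0.01,0,0,0.05]]]' >/dev/null; python3 m.py
python3 -m creep '[[[-0.9,0,0,0.004,0,0,0.015]]]' >/dev/null; python3 m.py
python3 -m creep '[[[-0.9,0,0,0.004,0,0,0.015]]]' >/dev/null; python3 m.py
```

```text
6.0 yaw 1.6937 F [ -1.7  -2.8 -19.8] Mz 0.22 w 0.0099 ff 58.1 p [0.4356 0.0534 0.2757] q7 -0.59
6.12 yaw 1.6807 F [ -1.8  -3.4 -20.4] Mz 0.223 w 0.0098 ff 58.1 p [0.4356 0.0534 0.2757] q7 -0.6
6.25 yaw 1.6659 F [ -1.3  -3.9 -20.3] Mz 0.239 w 0.0095 ff 58.1 p [0.4356 0.0534 0.2756] q7 -0.61
```

```bash
python3 -m creep '[[[-0.3,0,0,0,0,0,0],[-0.3,0,0,0,0,0,0],[-0.3,0,0,-3.2,0,0,0],[-0.3,-4.27,2.25,0,0,0,0],[-0.3,-4.27,2.25,0,0,0,0],[-0.3,0,0,0,0,0,0.163],[-0.3,0,0,0,0,0,0.163],[-0.3,0,0,0,0,0,0]]]' >/dev/null; python3 go.py FR 1.34
```

```text
t 7.25 pos [ 0.489  -0.0268  0.3083] yaw 1.341 shift cm [-0.06 -0.05  3.13] rotvec [ 0.001 -0.     0.001] q [ 0.31  0.49 -0.5   2.02  0.35  0.71 -0.63]
F [-0.7  0.4  0.9] Mz 0.024 w 0.0298 ff 0.0
```

```bash
python3 -m creep '[[[-0.3,-0.06,-0.05,1.6,0,0,0],[-0.3,0,0,1.5,0,0,0],[-0.9,0,0,0,0,0,0],[-0.9,0,0,0,0,0,0],[-0.9,0,0,0,0,0,0]]]' 60 >/dev/null; python3 m.py
python3 -m creep '[[[-0.9,0,0,0.004,0,0,0.02]]]' >/dev/null; python3 m.py
python3 -m creep '[[[-0.9,0,0,0.004,0,0,0.02]]]' >/dev/null; python3 m.py
python3 -m creep '[[[-0.9,0,0,0.004,0,0,0.02]]]' >/dev/null; python3 m.py
```

```text
7.88 yaw 1.3408 F [  8.1  -1.4 -28.3] Mz 0.288 w 0.0095 ff 58.7 p [ 0.488  -0.0278  0.2758] q7 -0.66
8.0 yaw 1.3205 F [  8.1  -0.9 -28.4] Mz 0.298 w 0.0099 ff 58.7 p [ 0.488  -0.0277  0.2758] q7 -0.68
8.12 yaw 1.3002 F [  8.1  -0.6 -28.8] Mz 0.309 w 0.0101 ff 58.8 p [ 0.488  -0.0278  0.2758] q7 -0.7
8.25 yaw 1.2802 F [  8.   -0.8 -27.8] Mz 0.308 w 0.0101 ff 58.8 p [ 0.488  -0.0278  0.2757] q7 -0.71
```

```bash
python3 -m creep '[[[-0.9,0,0,0.1,0,0,0.08],[-0.9,0,0,0.1,0,0,0.1],[-0.9,0,0,0.03,0,0,0.1]]]' >/dev/null; python3 m.py
python3 -m creep '[[[-0.9,0,0,0.004,0,0,0.015]]]' >/dev/null; python3 m.py
python3 -m creep '[[[-0.9,0,0,0.004,0,0,0.015]]]' >/dev/null; python3 m.py
```

```text
8.62 yaw 0.9974 F [-0.3 -1.   4.5] Mz 0.147 w 0.0098 ff 63.7 p [ 0.4882 -0.0276  0.2747] q7 -0.94
8.75 yaw 0.9853 F [ 0.1 -1.9  6.5] Mz 0.247 w 0.0102 ff 63.7 p [ 0.4882 -0.0276  0.2746] q7 -0.95
8.88 yaw 0.9719 F [ 0.6 -1.8  7.8] Mz 0.183 w 0.01 ff 63.8 p [ 0.4882 -0.0276  0.2746] q7 -0.96
```

```bash
python3 -m creep '[[[-0.3,0,0,0,0,0,0],[-0.3,0,0,0,0,0,0],[-0.3,0,0,-3.3,0,0,0],[-0.3,-1.26,-3.15,0,0,0,0],[-0.3,-1.26,-3.15,0,0,0,0],[-0.3,0,0,0,0,0,0.167],[-0.3,0,0,0,0,0,0.167],[-0.3,0,0,0,0,0,0]]]' >/dev/null; python3 go.py NR 0.636
```

```text
t 9.88 pos [ 0.4217 -0.0126  0.3073] yaw 0.638 shift cm [-0.    0.05  3.03] rotvec [0.    0.    0.002] q [ 0.16  0.38 -0.33  2.19  0.21  0.6  -1.26]
F [-0.4  1.2  0.6] Mz 0.022 w 0.0299 ff 0.0
```

```bash
python3 -m creep '[[[-0.3,0,0.05,1.5,0,0,0],[-0.3,0,0,1.5,0,0,0],[-0.9,0,0,0,0,0,0],[-0.9,0,0,0,0,0,0],[-0.9,0,0,0.05,0,0,0]]]' 60 >/dev/null; python3 m.py
python3 -m creep '[[[-0.9,0,0,0.02,0,0,0.02]]]' >/dev/null; python3 m.py
python3 -m creep '[[[-0.9,0,0,0.02,0,0,0.02]]]' >/dev/null; python3 m.py
python3 -m creep '[[[-0.9,0,0,0.02,0,0,0.02]]]' >/dev/null; python3 m.py
```

```text
10.5 yaw 0.6383 F [ 2.7 -6.  -7.7] Mz 0.194 w 0.0093 ff 60.8 p [ 0.4222 -0.0137  0.2769] q7 -1.29
10.62 yaw 0.6179 F [ 2.4 -5.  -8.5] Mz 0.193 w 0.0098 ff 60.7 p [ 0.4222 -0.0137  0.2769] q7 -1.31
10.75 yaw 0.5976 F [ 1.4 -5.9 -5.2] Mz 0.18 w 0.01 ff 61.2 p [ 0.4222 -0.0137  0.2768] q7 -1.33
10.88 yaw 0.5776 F [ 1.3 -6.1 -1.4] Mz 0.211 w 0.0098 ff 61.7 p [ 0.4222 -0.0137  0.2767] q7 -1.34
```

```bash
python3 -m creep '[[[-0.9,0,0,0.02,0,0,0.1],[-0.9,0,0,0.02,0,0,0.1],[-0.9,0,0,0.02,0,0,0.08]]]' >/dev/null; python3 m.py
python3 -m creep '[[[-0.9,0,0,0.004,0,0,0.015]]]' >/dev/null; python3 m.py
python3 -m creep '[[[-0.9,0,0,0.004,0,0,0.015]]]' >/dev/null; python3 m.py
python3 -m creep '[[[-0.3,0,0,0,0,0,0],[-0.3,0,0,0,0,0,0],[-0.3,0,0,-3.3,0,0,0]]]' >/dev/null; python3 go.py FL 0.772
```

```text
11.25 yaw 0.2951 F [ 2.5 -7.6 -4.8] Mz 0.245 w 0.0098 ff 61.2 p [ 0.4223 -0.0139  0.2761] q7 -1.56
11.38 yaw 0.2815 F [ 4.  -9.8 -3.1] Mz 0.228 w 0.0095 ff 61.1 p [ 0.4223 -0.0138  0.2761] q7 -1.57
11.5 yaw 0.2676 F [ 3.2 -8.3 -4. ] Mz 0.193 w 0.0097 ff 61.1 p [ 0.4223 -0.0139  0.276 ] q7 -1.58
t 11.88 pos [ 0.4216 -0.013   0.3078] yaw 0.267 shift cm [ 9.22 -2.87  3.05] rotvec [-0.002  0.003 -0.505] q [ 0.07  0.37 -0.22  2.19  0.14  0.6  -1.56]
F [ 0.  -1.5  0.4] Mz -0.034 w 0.0302 ff 0.0
```

```bash
python3 -m creep '[[[-0.3,4.61,-1.43,0,0,0,0],[-0.3,4.61,-1.43,0,0,0,0],[-0.3,0,0,0,0,0,-0.168],[-0.3,0,0,0,0,0,-0.168],[-0.3,0,0,0,0,0,-0.169],[-0.3,0,0,0,0,0,0]]]' >/dev/null; python3 go.py FL 0.772
```

```text
t 12.62 pos [0.5035 0.0386 0.3086] yaw 0.771 shift cm [-0.01 -0.09  3.16] rotvec [-0.    -0.    -0.001] q [ 0.07  0.49 -0.35  1.99  0.25  0.71 -1.23]
F [ 0.4 -0.3 -0.4] Mz 0.053 w 0.0299 ff 0.0
```

```bash
python3 -m creep '[[[-0.3,0,-0.09,1.6,0,0,0],[-0.3,0,0,1.5,0,0,0],[-0.9,0,0,0,0,0,0],[-0.9,0,0,0,0,0,0],[-0.9,0,0,0.05,0,0,0]]]' 60 >/dev/null; python3 m.py
python3 -m creep '[[[-0.9,0,0,0.02,0,0,0.02]]]' >/dev/null; python3 m.py
python3 -m creep '[[[-0.9,0,0,0.02,0,0,0.02]]]' >/dev/null; python3 m.py
python3 -m creep '[[[-0.9,0,0,0.02,0,0,0.02]]]' >/dev/null; python3 m.py
```

```text
13.25 yaw 0.77 F [  2.   -2.6 -12. ] Mz -0.036 w 0.0097 ff 60.5 p [0.5027 0.0389 0.2764] q7 -1.26
13.38 yaw 0.7494 F [  2.5  -4.  -16.8] Mz 0.195 w 0.0094 ff 59.9 p [0.5027 0.0389 0.2764] q7 -1.27
13.5 yaw 0.729 F [  1.7  -4.8 -15. ] Mz 0.245 w 0.0098 ff 60.0 p [0.5027 0.039  0.2764] q7 -1.29
13.62 yaw 0.709 F [  0.8  -5.1 -12. ] Mz 0.213 w 0.0097 ff 60.3 p [0.5027 0.039  0.2763] q7 -1.31
```

```bash
python3 -m creep '[[[-0.9,0,0,0.05,0,0,0.1],[-0.9,0,0,0.03,0,0,0.1],[-0.9,0,0,0.03,0,0,0.1]]]' >/dev/null; python3 m.py
python3 -m creep '[[[-0.9,0,0,0.004,0,0,0.015]]]' >/dev/null; python3 m.py
python3 -m creep '[[[-0.9,0,0,0.004,0,0,0.015]]]' >/dev/null; python3 m.py
python3 -m creep '[[[-0.3,0,0,0,0,0,0],[-0.3,0,0,0,0,0,0],[-0.3,0,0,-3.3,0,0,0]]]' >/dev/null; python3 go.py NL 1.666 0.276
```

```text
14.0 yaw 0.4062 F [ 0.  -6.5 -7.4] Mz 0.201 w 0.0102 ff 61.3 p [0.5028 0.0388 0.2755] q7 -1.55
14.12 yaw 0.3927 F [-0.1 -7.7 -7.5] Mz 0.248 w 0.0097 ff 61.2 p [0.5028 0.0389 0.2755] q7 -1.56
14.25 yaw 0.379 F [-0.2 -6.8 -7.6] Mz 0.145 w 0.0099 ff 61.2 p [0.5028 0.0388 0.2755] q7 -1.57
t 14.62 pos [0.5025 0.0396 0.3075] yaw 0.381 shift cm [-5.62 -3.75  3.17] rotvec [-3.000e-03  1.000e-03 -1.285e+00] q [-0.01  0.48 -0.24  1.99  0.17  0.69 -1.55]
F [-0.   1.   0.4] Mz -0.014 w 0.0294 ff 0.0
```

```bash
sed -i 's/^AX=.*/AX=dict(NL=(.4356,.0534),FR=(.4882,-.0276),NR=(.4223,-.0138),FL=(.5028,.0389))/' go.py
cat > ma.py <<'E'
from h import *
A=[]
for i in range(5):
    s=bot.observe(); A.append(np.r_[s['moment'][2],s['force']]); vision.grab_frame('wrist')
A=np.array(A); m=A.mean(0); print(round(s['clock'],2),'yaw',s['tool_rot'][2].round(4),'Mz',m[0].round(3),'+-',A[:,0].std().round(3),'F',m[1:].round(1),'T',(m[0]+.0022*m[3]).round(3),'z',s['position'][2].round(4))
E
python3 -m creep '[[[-0.3,-2.81,-1.88,0,0,0,0],[-0.3,-2.81,-1.88,0,0,0,0],[-0.3,0,0,0,0,0,-0.1835],[-0.3,0,0,0,0,0,-0.1835],[-0.3,0,0,0,0,0,-0.1835],[-0.3,0,0,0,0,0,-0.1835],[-0.3,0,0,0,0,0,-0.1835],[-0.3,0,0,0,0,0,-0.1835],[-0.3,0,0,0,0,0,-0.1835],[-0.3,0,0,0,0,0,0]]]' >/dev/null; python3 ma.py; python3 go.py NL 1.666 0.276
```

```text
16.07 yaw 1.6621 Mz -0.006 +- 0.031 F [-0.5 -0.1  0.2] T -0.006 z 0.3083
t 16.12 pos [0.4368 0.0535 0.3083] yaw 1.663 shift cm [ 0.01 -0.12  3.23] rotvec [ 0.     0.    -0.003] q [ 0.21  0.43 -0.58  2.14  0.38  0.67 -0.54]
F [-0.7  0.7 -0.2] Mz 0.013 w 0.0299 ff 0.0
```

```bash
python3 -m creep '[[[-0.3,0,-0.12,1.6,0,0,0],[-0.3,0,0,1.6,0,0,0],[-0.9,0,0,0,0,0,0],[-0.9,0,0,0,0,0,0],[-0.9,0,0,0.05,0,0,0.02],[-0.9,0,0,0.05,0,0,0.06],[-0.9,0,0,0.04,0,0,0.06],[-0.9,0,0,0.01,0,0,0.015]]]' 60 >/dev/null; python3 ma.py
python3 -m creep '[[[-0.9,0,0,0.04,0,0,0.1],[-0.9,0,0,0.03,0,0,0.1],[-0.9,0,0,0.01,0,0,0.03],[-0.9,0,0,0.005,0,0,0.015]]]' >/dev/null; python3 ma.py
```

```text
17.32 yaw 1.511 Mz 0.146 +- 0.031 F [-5.1  1.8  7.3] T 0.162 z 0.2752
18.07 yaw 1.266 Mz 0.114 +- 0.02 F [-4.9  0.7 13.5] T 0.143 z 0.2746
```

```bash
python3 -m creep '[[[-0.3,0,0,0,0,0,0],[-0.3,0,0,0,0,0,0],[-0.3,0,0,-3.3,0,0,0],[-0.3,-3.07,3.72,0,0,0,0],[-0.3,-3.07,3.72,0,0,0,0],[-0.3,0,0,0,0,0,0.147],[-0.3,0,0,0,0,0,0.147],[-0.3,0,0,0,0,0,0]]]' >/dev/null; python3 go.py FR 0.972 0.2745
```

```text
t 19.12 pos [ 0.4881 -0.0277  0.3069] yaw 0.972 shift cm [ 0.01 -0.    3.24] rotvec [0. 0. 0.] q [ 0.22  0.47 -0.37  2.03  0.26  0.69 -0.91]
F [-1.3  0.4  0.1] Mz -0.002 w 0.03 ff 0.0
```

```bash
python3 -m creep '[[[-0.3,0,0,1.6,0,0,0],[-0.3,0,0,1.6,0,0,0],[-0.9,0,0,0,0,0,0],[-0.9,0,0,0,0,0,0],[-0.9,0,0,0.05,0,0,0.02],[-0.9,0,0,0.05,0,0,0.06],[-0.9,0,0,0.04,0,0,0.06],[-0.9,0,0,0.01,0,0,0.015]]]' 60 >/dev/null; python3 ma.py
python3 -m creep '[[[-0.9,0,0,0.03,0,0,0.1],[-0.9,0,0,0.03,0,0,0.1],[-0.9,0,0,0.01,0,0,0.03],[-0.9,0,0,0.005,0,0,0.015]]]' >/dev/null; python3 ma.py
python3 -m creep '[[[-0.3,0,0,0,0,0,0],[-0.3,0,0,0,0,0,0],[-0.3,0,0,-3.3,0,0,0]]]' >/dev/null; python3 go.py NR 3.409 0.276
```

```text
20.32 yaw 0.8175 Mz 0.179 +- 0.038 F [ 2.6 -5.1 -9. ] T 0.16 z 0.2732
21.07 yaw 0.5724 Mz 0.16 +- 0.028 F [ 1.9 -5.1 -5.9] T 0.147 z 0.2726
t 21.5 pos [ 0.4876 -0.0275  0.3047] yaw 0.572 shift cm [-4.74 -4.68  2.89] rotvec [-4.000e-03 -2.000e-03 -2.837e+00] q [ 0.13  0.46 -0.26  2.03  0.18  0.67 -1.24]
F [0.8 0.5 0.2] Mz 0.03 w 0.0302 ff 0.0
```

```bash
python3 -m creep '[[[-0.3,-2.37,-2.34,0,0,0,0],[-0.3,-2.37,-2.34,0,0,0,0],[-0.3,0,0,0,0,0,0.152],[-0.3,0,0,0,0,0,0.152],[-0.3,0,0,0,0,0,0]]]' >/dev/null; python3 go.py NR 0.267 0.276
python3 -m creep '[[[-0.3,0,0,1.5,0,0,0],[-0.3,0,0,1.4,0,0,0],[-0.9,0,0,0,0,0,0],[-0.9,0,0,0,0,0,0],[-0.9,0,0,0.05,0,0,0.02],[-0.9,0,0,0.05,0,0,0.06],[-0.9,0,0,0.04,0,0,0.06],[-0.9,0,0,0.01,0,0,0.015]]]' 60 >/dev/null; python3 ma.py; python3 go.py NR 0.267 .276
```

```text
t 22.12 pos [ 0.4229 -0.0137  0.3058] yaw 0.269 shift cm [-0.06 -0.01  2.98] rotvec [ 0.    -0.     0.002] q [ 0.05  0.37 -0.19  2.19  0.13  0.58 -1.54]
F [ 0.6 -0.2 -0.6] Mz -0.021 w 0.0301 ff 0.0
23.32 yaw 0.1114 Mz 0.142 +- 0.038 F [-4.9 -4.   4.8] T 0.152 z 0.2756
t 23.38 pos [ 0.4226 -0.0142  0.2756] yaw 0.111 shift cm [-0.02 -0.05 -0.04] rotvec [ 0.     0.    -0.156] q [-0.    0.43 -0.13  2.22  0.12  0.5  -1.68]
F [-4.1 -2.7  5.1] Mz 0.153 w 0.0097 ff 62.0
```

```bash
python3 -m creep '[[[-0.9,0,0,0.03,0,0,0.1],[-0.9,0,0,0.03,0,0,0.1],[-0.9,0,0,0.01,0,0,0.03],[-0.9,0,0,0.005,0,0,0.015]]]' >/dev/null; python3 ma.py
python3 -m creep '[[[-0.3,0,0,0,0,0,0],[-0.3,0,0,0,0,0,0],[-0.3,0,0,-3.3,0,0,0]]]' >/dev/null; python3 go.py FL 0.377 0.2755
```

```text
24.07 yaw -0.1339 Mz 0.119 +- 0.029 F [-6.1 -5.5 11.4] T 0.144 z 0.275
t 24.5 pos [ 0.4226 -0.0138  0.3067] yaw -0.132 shift cm [ 7.26 -6.28  3.09] rotvec [-0.     0.003 -0.509] q [-0.05  0.37 -0.07  2.2   0.05  0.58 -1.86]
F [0.1 0.4 0.9] Mz 0.051 w 0.0299 ff 0.0
```

```bash
python3 -m creep '[[[-0.3,3.63,-3.14,0,0,0,0],[-0.3,3.63,-3.14,0,0,0,0],[-0.3,0,0,0,0,0,-0.17],[-0.3,0,0,0,0,0,-0.17],[-0.3,0,0,0,0,0,-0.17],[-0.3,0,0,0,0,0,0]]]' >/dev/null; python3 go.py FL 0.377 0.2755
python3 -m creep '[[[-0.3,0,0,1.6,0,0,0],[-0.3,0,0,1.5,0,0,0],[-0.9,0,0,0,0,0,0],[-0.9,0,0,0,0,0,0],[-0.9,0,0,0.05,0,0,0.02],[-0.9,0,0,0.05,0,0,0.06],[-0.9,0,0,0.04,0,0,0.06],[-0.9,0,0,0.01,0,0,0.015]]]' 60 >/dev/null; python3 ma.py
python3 -m creep '[[[-0.9,0,0,0.03,0,0,0.1],[-0.9,0,0,0.03,0,0,0.1],[-0.9,0,0,0.01,0,0,0.03],[-0.9,0,0,0.005,0,0,0.015]]]' >/dev/null; python3 ma.py
python3 -m creep '[[[-0.3,0,0,0,0,0,0],[-0.3,0,0,0,0,0,0],[-0.3,0,0,-3.3,0,0,0]]]' >/dev/null; python3 go.py NL 1.264 0.2746
```

```text
t 25.25 pos [0.5032 0.0386 0.3075] yaw 0.376 shift cm [-0.03 -0.05  3.2 ] rotvec [-0.    -0.    -0.001] q [-0.04  0.48 -0.21  1.99  0.15  0.69 -1.53]
F [-0.2 -0.7  0.1] Mz 0.016 w 0.03 ff 0.0
26.45 yaw 0.2226 Mz 0.184 +- 0.027 F [-3.4 -4.2 -9. ] T 0.165 z 0.2749
27.2 yaw -0.0225 Mz 0.171 +- 0.048 F [-4.8 -5.2 -3.7] T 0.163 z 0.2743
t 27.62 pos [0.5029 0.0389 0.3064] yaw -0.022 shift cm [-6.75 -1.3   3.2 ] rotvec [-1.000e-03  2.000e-03 -1.286e+00] q [-0.13  0.47 -0.09  2.    0.07  0.67 -1.85]
F [ 0.8  0.2 -0.3] Mz 0.023 w 0.0295 ff 0.0
```

```bash
python3 -m creep '[[[-0.3,-3.38,-0.65,0,0,0,-0.02],[-0.3,-3.38,-0.65,0,0,0,-0.16],[-0.3,0,0,0,0,0,-0.1842],[-0.3,0,0,0,0,0,-0.1842],[-0.3,0,0,0,0,0,-0.1842],[-0.3,0,0,0,0,0,-0.1842],[-0.3,0,0,0,0,0,-0.1842],[-0.3,0,0,0,0,0,-0.1842],[-0.3,0,0,0,0,0,0]]]' >/dev/null; python3 go.py NL 1.264 0.2746
```

```text
t 28.75 pos [0.4359 0.0525 0.3074] yaw 1.261 shift cm [ 0.08 -0.06  3.28] rotvec [ 0.001 -0.001 -0.003] q [ 0.09  0.41 -0.43  2.14  0.28  0.64 -0.85]
F [ 0.8 -0.7 -0.3] Mz -0.016 w 0.0296 ff 0.0
```

```bash
python3 -m creep '[[[-0.3,0.08,-0.06,1.6,0,0,0],[-0.3,0,0,1.6,0,0,0],[-0.9,0,0,0,0,0,0],[-0.9,0,0,0,0,0,0],[-0.9,0,0,0.05,0,0,0.06],[-0.9,0,0,0.05,0,0,0.1],[-0.9,0,0,0.03,0,0,0.05],[-0.9,0,0,0.01,0,0,0.015]]]' 60 >/dev/null; python3 ma.py
python3 -m creep '[[[-0.9,0,0,0.03,0,0,0.1],[-0.9,0,0,0.02,0,0,0.05],[-0.9,0,0,0.01,0,0,0.03],[-0.9,0,0,0.005,0,0,0.015]]]' >/dev/null; python3 ma.py
```

```text
29.95 yaw 1.0371 Mz 0.193 +- 0.031 F [ 1.3 -3.7  8. ] T 0.211 z 0.2744
30.7 yaw 0.8419 Mz 0.294 +- 0.035 F [ 0.1 -5.1 16.7] T 0.33 z 0.2741
```

```bash
python3 -m creep '[[[-0.3,0,0,0,0,0,0],[-0.3,0,0,0,0,0,0],[-0.3,0,0,-3.35,0,0,0],[-0.3,-1.27,4.66,0,0,0,0],[-0.3,-1.27,4.66,0,0,0,0.135],[-0.3,0,0,0,0,0,0.135],[-0.3,0,0,0,0,0,0]]]' >/dev/null; python3 go.py FR 0.572 0.2730
```

```text
t 31.62 pos [ 0.4879 -0.0275  0.3064] yaw 0.573 shift cm [0.01 0.03 3.34] rotvec [-0.     0.     0.001] q [ 0.11  0.46 -0.22  2.03  0.16  0.67 -1.22]
F [0.1 0.3 0.9] Mz 0.047 w 0.03 ff 0.0
```

```bash
python3 -m creep '[[[-0.3,0.01,0.03,1.7,0,0,0],[-0.3,0,0,1.6,0,0,0],[-0.9,0,0,0,0,0,0],[-0.9,0,0,0,0,0,0],[-0.9,0,0,0.05,0,0,0.06],[-0.9,0,0,0.05,0,0,0.1],[-0.9,0,0,0.03,0,0,0.05],[-0.9,0,0,0.01,0,0,0.015]]]' 60 >/dev/null; python3 ma.py
python3 -m creep '[[[-0.9,0,0,0.03,0,0,0.06],[-0.9,0,0,0.01,0,0,0.03],[-0.9,0,0,0.005,0,0,0.015]]]' >/dev/null; python3 ma.py
```

```text
32.83 yaw 0.3486 Mz 0.254 +- 0.052 F [-0.4 -5.  -2.1] T 0.25 z 0.2724
33.45 yaw 0.2435 Mz 0.305 +- 0.04 F [-2.2 -5.2  4.5] T 0.315 z 0.2722
```

```bash
python3 -m creep '[[[-0.3,0,0,0,0,0,0],[-0.3,0,0,0,0,0,0],[-0.3,0,0,-3.35,0,0,0],[-0.3,-3.03,-1.46,0,0,0,0],[-0.3,-3.03,-1.46,0,0,0,0.128],[-0.3,0,0,0,0,0,0.125],[-0.3,0,0,0,0,0,0.125],[-0.3,0,0,0,0,0,0]]]' >/dev/null; python3 go.py NR -0.134 0.2748
```

```text
t 34.5 pos [ 0.4225 -0.0137  0.3053] yaw -0.134 shift cm [-0.01  0.02  3.05] rotvec [-0. -0. -0.] q [-0.08  0.37 -0.04  2.2   0.02  0.57 -1.84]
F [ 0.6 -0.7  1. ] Mz -0.04 w 0.03 ff 0.0
```

```bash
python3 -m creep '[[[-0.3,0,0.02,1.5,0,0,0],[-0.3,0,0,1.5,0,0,0],[-0.9,0,0,0,0,0,0],[-0.9,0,0,0,0,0,0],[-0.9,0,0,0.05,0,0,0.06],[-0.9,0,0,0.04,0,0,0.1],[-0.9,0,0,0.02,0,0,0.05],[-0.9,0,0,0.01,0,0,0.015]]]' 60 >/dev/null; python3 ma.py
python3 -m creep '[[[-0.9,0,0,0.02,0,0,0.06],[-0.9,0,0,0.01,0,0,0.03],[-0.9,0,0,0.005,0,0,0.015]]]' >/dev/null; python3 ma.py
```

```text
35.7 yaw -0.3596 Mz 0.22 +- 0.022 F [-4.5 -4.9  2.8] T 0.226 z 0.2746
36.33 yaw -0.4646 Mz 0.263 +- 0.034 F [-5.4 -5.4  8.8] T 0.282 z 0.2743
```

```bash
python3 -m creep '[[[-0.3,0,0,0,0,0,0],[-0.3,0,0,0,0,0,0],[-0.3,0,0,-3.3,0,0,0],[-0.3,2.42,-4.16,0,0,0,0],[-0.3,2.42,-4.16,0,0,0,-0.147],[-0.3,0,0,0,0,0,-0.147],[-0.3,0,0,0,0,0,-0.147],[-0.3,0,0,0,0,0,0]]]' >/dev/null; python3 go.py FL -0.0225 0.2744
```

```text
t 37.38 pos [0.5031 0.0384 0.3068] yaw -0.025 shift cm [-0.03 -0.05  3.24] rotvec [-0.    -0.    -0.003] q [-0.15  0.47 -0.05  2.    0.04  0.67 -1.83]
F [-0.1  0.3  0.1] Mz 0.036 w 0.0297 ff 0.0
```

```bash
python3 -m creep '[[[-0.3,-0.03,-0.05,1.6,0,0,0],[-0.3,0,0,1.6,0,0,0],[-0.9,0,0,0,0,0,0],[-0.9,0,0,0,0,0,0],[-0.9,0,0,0.05,0,0,0.06],[-0.9,0,0,0.04,0,0,0.1],[-0.9,0,0,0.02,0,0,0.05],[-0.9,0,0,0.01,0,0,0.015]]]' 60 >/dev/null; python3 ma.py
```

```text
38.58 yaw -0.2501 Mz 0.264 +- 0.05 F [ -2.1  -5.2 -10.7] T 0.241 z 0.2731
```

```bash
python3 -m creep '[[[-0.9,0,0,0.01,0,0,0.03],[-0.9,0,0,0.01,0,0,0.03],[-0.9,0,0,0.005,0,0,0.015]]]' >/dev/null; python3 ma.py
```

```text
39.2 yaw -0.3251 Mz 0.295 +- 0.023 F [-2.4 -5.5 -8.1] T 0.277 z 0.273
```

```bash
python3 -m creep '[[[-0.3,0,0,0,0,0,0],[-0.3,0,0,0,0,0,0],[-0.3,0,0,-3.4,0,0,0],[-0.3,-3.42,0.39,0,0,0,0],[-0.3,-3.42,0.39,0,0,0,-0.167],[-0.3,0,0,0,0,0,-0.167],[-0.3,0,0,0,0,0,-0.167],[-0.3,0,0,0,0,0,-0.167],[-0.3,0,0,0,0,0,-0.167],[-0.3,0,0,0,0,0,-0.167],[-0.3,0,0,0,0,0,-0.167],[-0.3,0,0,0,0,0,0]]]' >/dev/null; python3 go.py NL 0.842 0.2743
```

```text
t 40.75 pos [0.4356 0.0533 0.3074] yaw 0.843 shift cm [ 0.01 -0.    3.31] rotvec [ 0.    -0.001  0.001] q [-0.03  0.4  -0.28  2.15  0.18  0.62 -1.17]
F [0.6 0.3 0.5] Mz -0.046 w 0.0303 ff 0.0
```

```bash
python3 -m creep '[[[-0.3,0.01,0,1.7,0,0,0],[-0.3,0,0,1.6,0,0,0],[-0.9,0,0,0,0,0,0],[-0.9,0,0,0,0,0,0],[-0.9,0,0,0.02,0,0,0.01],[-0.9,0,0,0.005,0,0,0.01],[-0.9,0,0,0.002,0,0,0.01]]]' 60 >/dev/null; python3 ma.py
```

```text
41.83 yaw 0.8117 Mz 0.327 +- 0.016 F [  6.2  -4.7 -20.3] T 0.282 z 0.2741
```

```bash
python3 -m creep '[[[-0.3,0,0,0,0,0,0],[-0.3,0,0,0,0,0,0],[-0.3,0,0,-3.3,0,0,0],[-0.3,-1.13,4.7,0,0,0,0],[-0.3,-1.13,4.7,0,0,0,0.142],[-0.3,0,0,0,0,0,0.142],[-0.3,0,0,0,0,0,0.142],[-0.3,0,0,0,0,0,0.142],[-0.3,0,0,0,0,0,0]]]' >/dev/null; python3 go.py FR 0.2435 0.2722
```

```text
t 43.0 pos [ 0.4884 -0.0272  0.3073] yaw 0.247 shift cm [-0.03  0.04  3.51] rotvec [ 0.    -0.     0.003] q [ 0.01  0.45 -0.1   2.04  0.07  0.66 -1.46]
F [ 0.2  0.1 -0. ] Mz -0.02 w 0.0299 ff 0.0
```

```bash
python3 -m creep '[[[-0.3,-0.03,0.04,1.8,0,0,0],[-0.3,0,0,1.65,0,0,0.003],[-0.9,0,0,0,0,0,0],[-0.9,0,0,0,0,0,0],[-0.9,0,0,0.04,0,0,0.01],[-0.9,0,0,0.01,0,0,0.01],[-0.9,0,0,0.005,0,0,0.01]]]' 60 >/dev/null; python3 ma.py
```

```text
44.08 yaw 0.2135 Mz 0.317 +- 0.03 F [-1.6 -5.5 -8.3] T 0.298 z 0.2722
```

```bash
python3 -m creep '[[[-0.3,0,0,0,0,0,0],[-0.3,0,0,0,0,0,0],[-0.3,0,0,-3.4,0,0,0],[-0.3,-2.5,2,-4,0,0,0],[-0.3,-2.5,0,-3,0,0,0],[-0.3,0,0,0,0,0,0]]]' >/dev/null; python3 m.py
python3 - <<'E'
from h import *
f=grab('wrist'); cv2.imwrite('pics/e.png',f['image'])
E
```

```text
44.88 yaw 0.2124 F [-0.4  0.2 -0.2] Mz -0.018 w 0.0301 ff 0.0 p [ 0.4429 -0.0585  0.3782] q7 -1.4
```

View pics/e.png

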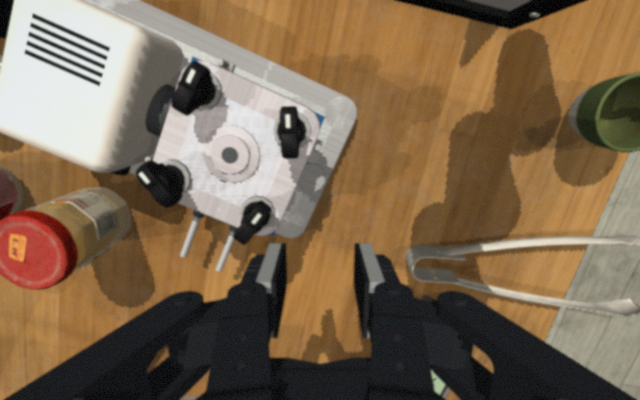

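The picture shows all four wings turned clockwise, at (193,88), (290,132), (160,182) and (253,221). The cover is seated, the jar, tongs and cup in view stand where they were, and the gripper is clear.

```bash
python3 -c "
from workcell import bot
print(bot.job_done())"
```

```text
the job is handed in; nothing more can be done
None
```

I tightened all four knobs crosswise in three rounds to about 0.28–0.30 N m each and handed the job in at about 45 s. The first diagonal pair was re-checked after the second, but cover tilt was never measured directly.

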